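# Load a tape roll on the bag sealer

### The arm

A 6-joint arm with a two-finger parallel gripper is mounted at the origin on the work surface. World frame = base frame: x ahead of the robot, y to its left, z up, the work surface at z = 0. Lengths are in mm, angles in rad, forces in N, time in s.
With the tool pointing down it reaches from about 325 to 775 mm from the base axis. Payload 5.5 kg.
Tool frame: the origin (TCP) lies on the centre line of the jaws, within the pads' length; the fingertips stand 17 mm ahead of it and the grasp point (between the pads) lies 2 mm behind it; y points along the fingers, x is the direction in which the jaws open and shut, and the axes are right-handed (so a half turn about y gives the same grasp; the last joint's range is limited). The gripper opens to 85 mm and grips with 20 to 120 N. Pads are 22 mm wide; open, the fingers measure 114 mm over their backs; the gripper's body (76 mm by 85 mm) begins 54 mm behind the grasp point. The pads swing forward as they close: fully open they stand 13 mm farther back than shut.
Start: joints at [-1.375, 0.091, 1.231, -0, 1.82, -0.057], TCP at [150.068, -580.944, 248.275] pointing down, gripper open.
Joint ranges: [-2.87, 2.87], [-0.86, 2.18], [0.17, 2.46], [-1.51, 4.65], [0.06, 2.69], [-2.65, 2.65]. Speed limits (rad/s): [2.57, 2.57, 3.01, 3.14, 3.14, 3.14].

### API

Orientations are given as a rotation vector (axis times angle).
In Python, from plant import ctrl gives the robot as it stands. The module is installed in compiled form; this text tells all that it offers.
- The arm moves only by the shell command python3 -m pendant 'ROWS'. ROWS is JSON, a list of rows, each an object of numbers: "claw": the opening in per cent of the stroke, from 0 (shut) to 100 (fully open); "tx", "ty", "tz": the shift along the tool's x, y, z in m; "roll": the turn about the tool's y in degrees. A call has 1 to 20 rows; each row is the pose to reach, as a shift and turn from the pose commanded when the call began, along the tool's axes at that moment; what a row does not reach only later rows make up. A row lasts 1/8 s, in which the tool goes at most 62.5 mm and 10.7 degrees, less where a joint would pass 70% of its speed; a pose out of reach is approached as far as the arm can. A call with a gripper value outside its range is refused whole. The fingers move at their own pace and stop on an object; the grip force is fixed at half the most. Time passes only in rows, so rows that repeat a pose let the fingers close. It gives the time, the measured TCP pose, the force and the opening at its end, in the units of the state.
- ctrl.observe(): the state, without advancing time (a new reading comes with each control period).
- ctrl.camera(name): name is "side" or "top"; returns a dict with "image" (384x512x3 uint8, red, green, blue), "depth" (384x512 float32, mm along the optical axis (not along the pixel's ray), 0 where there is no reading), "camera_matrix" (3x3 intrinsics, pixels), "k1" (the pictures are not rectified: a ray, as slopes to the right and down, at radius r is drawn at 1 + k1 r^2 times it, then the intrinsics apply), "R" (3x3) and "t" (3): a world point X has camera coordinates R X + t. Camera axes: x right, y down, z forward; pixel columns grow to the right and rows downward; lengths in mm; the calibration is good to about 2 mm. A picture is of the moment at which its call begins.
- ctrl.close_job(): hands the job in, once; it reports no verdict.
The state is a dict: "t": time; "joint_positions": joint angles; "joint_vel": joint speeds; "joint_efforts": joint torques, N m; "tool_pos": TCP position; "ee_rot": TCP orientation; "wrist_force": force on the tool from outside, world axes, zero at the start; "torque": the same for the moment, N m; "width": finger opening in mm.
Only numpy, scipy, OpenCV 4.12 (cv2) and the standard library are available. Lean on these libraries where they do the work, as an engineer would, in place of code of your own. Each camera call takes 0.05 s, during which the arm holds its last target. There are 200 camera calls.

### The job

The orange bag sealer in the vegetable packing room has run out of tape. Take the red tape roll and lower it, lying flat, over the upright spindle of the orange sealer (not the white one beside it) until it rests fully down on its black hub, and let it go there; do not let it drop from above the spindle. Leave the blue and green rolls where they lie.

Things in the scene. Friction and masses are not known exactly. Their poses are not given: they have to be found in the camera images.
- red_roll_center (a point): Red tape roll on a cardboard core, lying flat on the bench: outside diameter 60 mm, hole diameter 36 mm right through, 30 mm high, 40 to 85 g. This point is the middle of its hole, half-way up (15 mm over its underside); z is its axis.
- orange_sealer_seat (a point): Fixed orange bag sealer; base plate 96 x 205 x 6 mm, round black hub (48 mm wide, top 30 mm over the bench), bare upright steel spindle 12 mm thick, tip 45 mm above the hub. The point: on the spindle's axis at the hub's top face, where the roll's underside rests; z up. An orange taping head, 86 mm wide (x), 115 mm high, stands 100 to 144 mm from it along its +y. A like white sealer stands nearby.
- blue_roll_center (a point): Blue tape roll, a bystander, same size as the red one (60 mm outside, 30 mm high), lying flat on the bench; the point is the middle of its hole, half-way up.
- green_roll_center (a point): Green tape roll, a bystander, same size as the red one (60 mm outside, 30 mm high), lying flat on the bench; the point is the middle of its hole, half-way up.
Not all that is in view belongs to the job. Of the things shaped like the part that bears red_roll_center, the red one is meant.

How it is judged:
By the outcome, as a careful person would: the job done as asked, in the order asked, and still so for the second after the job is handed in, with the robot touching nothing.
It also fails if it takes over 40 s, if anything falls off the work surface, if the arm or the gripper's body presses on something with over 40 N, if the wrist force passes 120 N, or if a joint passes its speed limit or range.

## Working session

There is one attempt and no reset: what is moved stays moved. The work goes in short steps, Python scripts to look and compute and a shell command to move; the robot and the scene stay as the last step left them, time stands still between calls to the robot, and variables do not carry over. Pictures are saved under pics/ and viewed, about 8 in all and at most 12, crops included, and the job is handed in when it is done.

```bash
mkdir -p pics; cat > h.py <<'E'
import numpy as np, cv2
from plant import ctrl
def shot(n,name=None):
    c=ctrl.camera(n)
    if name: cv2.imwrite('pics/'+name,c['image'][:,:,::-1])
    return c
def world(c):
    K=c['camera_matrix'];h,w=c['depth'].shape
    u,v=np.meshgrid(np.arange(w),np.arange(h))
    xd=(u-K[0,2])/K[0,0];yd=(v-K[1,2])/K[1,1];x,y=xd.copy(),yd.copy()
    for _ in range(10):
        f=1+c['k1']*(x*x+y*y);x=xd/f;y=yd/f
    d=c['depth'];P=np.stack([x*d,y*d,d],-1)
    W=(P-c['t'])@c['R']; W[d==0]=np.nan
    return W
E
python3 - <<'E'
from h import *
a=shot('top','top0.png');b=shot('side','side0.png')
np.savez('s0.npz',t=world(a),s=world(b))
s=ctrl.observe();print({k:np.round(v,3) for k,v in s.items()})
for c in(a,b):print(-c['R'].T@c['t'],c['R'].round(2))
cv2.imwrite('pics/both.png',np.hstack([cv2.resize(x['image'][:,:,::-1],(400,300)) for x in(a,b)]))
E
```

```text
{'t': np.float64(0.1), 'joint_positions': array([-1.375,  0.092,  1.232,  0.   ,  1.82 , -0.057]), 'joint_vel': array([-0.001, -0.003, -0.003,  0.   ,  0.   , -0.002]), 'joint_efforts': array([ 3.0000e-03, -4.6022e+01, -4.1922e+01, -0.0000e+00,  1.1000e-02,
        0.0000e+00]), 'tool_pos': array([ 150.033, -580.71 ,  247.247]), 'ee_rot': array([-1.317,  1.022, -1.02 ]), 'wrist_force': array([-0.158, -0.207, -0.193]), 'torque': array([-0.032, -0.011,  0.013]), 'width': np.float64(85.638)}
[ 390.83524428   51.67842759 1115.27763905] [[-0.02 -1.    0.  ]
 [-1.    0.02 -0.07]
 [ 0.07 -0.01 -1.  ]]
[367.84278155 669.07197922 722.21003619] [[-0.98 -0.2   0.01]
 [-0.15  0.7  -0.7 ]
 [ 0.13 -0.69 -0.71]]
```

View pics/top0.png

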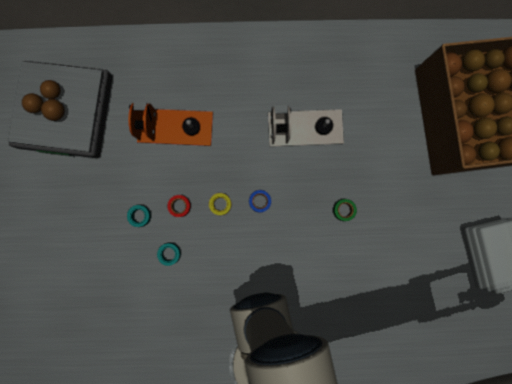

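View pics/side0.png

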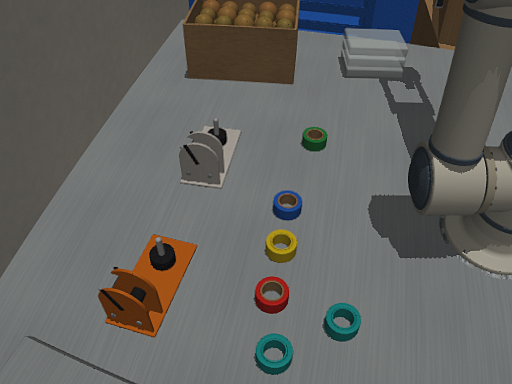

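Top view: red roll at about (179,206), orange hub at (191,126), with yellow, blue and teal rolls near the red one. Side view: red at (271,294), orange spindle at (160,245).

```bash
python3 - <<'E'
from h import *
from scipy.optimize import least_squares
from scipy.spatial.transform import Rotation as Ro
z=np.load('s0.npz');S={'t':cv2.imread('pics/top0.png'),'s':cv2.imread('pics/side0.png')}
def circ(P,r):
    f=lambda p:np.hypot(P[:,0]-p[0],P[:,1]-p[1])-r
    return least_squares(f,P[:,:2].mean(0),loss='soft_l1').x
for k in 'ts':
    W=z[k];h=cv2.cvtColor(S[k],cv2.COLOR_BGR2HSV);H,s,v=h[...,0],h[...,1],h[...,2]
    red=((H<5)|(H>172))&(s>150)&(v>50)
    P=W[red];print(k,'red',red.sum(),np.nanpercentile(P[:,2],[5,50,95]).round(1))
    T=P[P[:,2]>26]; lo,hi=np.percentile(T[:,:2],[1,99],axis=0)
    print(' top: mid',((lo+hi)/2).round(1),'ext',(hi-lo).round(1),'circ24',circ(T,24).round(1))
    u,vv=(191,126) if k=='t' else (162,256)
    m=np.zeros(H.shape,bool);m[vv-28:vv+20,u-18:u+18]=1
    dark=m&(v<60)&(W[...,2]>24)&(W[...,2]<36)
    D=W[dark];lo,hi=np.percentile(D[:,:2],[2,98],axis=0);print(' hub',len(D),D[:,2].mean().round(1),((lo+hi)/2).round(1),(hi-lo).round(1),D.mean(0).round(1))
    sp=m&(W[...,2]>42)&(W[...,2]<80);Q=W[sp];print(' spindle',len(Q),np.round(Q,1)[:14].tolist(),np.median(Q,0).round(1))
    org=(H>5)&(H<15)&(s>200)&(v>80);
    B=W[org];B=B[(B[:,2]<14)&(B[:,0]>380)];print(' plate',cv2.minAreaRect(B[:,:2].astype(np.float32)))
    b2=W[org];b2=b2[(b2[:,2]>60)&(b2[:,2]<130)];print(' head',np.percentile(b2,[2,98],axis=0).round(0).tolist())
R=Ro.from_rotvec(ctrl.observe()['ee_rot']).as_matrix();print(R.round(3))
E
```

```text
t red 193 [23.8 29.3 32.8]
 top: mid [427.4 239.6] ext [55.7 53.5] circ24 [427.3 239. ]
 hub 190 29.5 [641.6 202.2] [41.2 42.8] [639.9 201.9  29.5]
 spindle 30 [[649.3, 203.8, 71.8], [649.5, 201.4, 70.6], [646.9, 206.5, 71.1], [646.0, 203.5, 74.4], [645.8, 200.8, 74.8], [647.2, 199.0, 69.1], [643.3, 206.0, 74.9], [643.9, 203.8, 72.4], [644.0, 201.3, 71.7], [643.6, 198.5, 72.9], [646.6, 197.7, 60.3], [641.3, 206.4, 72.4], [641.3, 203.9, 72.2], [641.0, 201.1, 73.0]] [641.5 201.2  71.1]
 plate ((645.618408203125, 250.05567932128906), (197.2845458984375, 90.91229248046875), 85.9354019165039)
 head [[614.0, 304.0, 94.0], [675.0, 346.0, 116.0]]
s red 606 [ 5.9 28.9 32. ]
 top: mid [428.6 241.6] ext [55. 57.] circ24 [429.  241.9]
 hub 367 29.9 [643.9 206.2] [42.5 43.6] [642.4 208.7  29.9]
 spindle 85 [[646.6, 202.6, 74.3], [644.4, 203.0, 75.4], [643.6, 201.0, 73.2], [647.6, 205.2, 74.4], [644.6, 206.7, 77.1], [643.4, 205.4, 75.8], [642.3, 203.9, 74.3], [640.4, 203.7, 74.5], [649.9, 205.4, 71.2], [646.9, 207.1, 74.0], [644.7, 207.4, 75.1], [642.9, 207.1, 75.1], [641.3, 206.4, 74.7], [641.0, 203.7, 71.5]] [642.3 208.5  62.6]
 plate ((647.5075073242188, 251.74822998046875), (206.2967071533203, 95.57987213134766), 85.61557006835938)
 head [[613.0, 306.0, 61.0], [690.0, 351.0, 115.0]]
[[ 0.25  -0.     0.968]
 [-0.968  0.002  0.25 ]
 [-0.002 -1.     0.   ]]
```

```bash
python3 -m pendant '[{"claw":100,"tx":-0.183,"tz":0.212},{"claw":100,"tx":-0.183,"tz":0.212},{"claw":100,"tx":-0.183,"tz":0.212},{"claw":100,"tx":-0.183,"tz":0.212},{"claw":100,"tx":-0.183,"tz":0.212},{"claw":100,"tx":-0.366,"tz":0.425},{"claw":100,"tx":-0.366,"tz":0.425},{"claw":100,"tx":-0.366,"tz":0.425},{"claw":100,"tx":-0.366,"tz":0.425},{"claw":100,"tx":-0.366,"tz":0.425},{"claw":100,"tx":-0.726,"tz":0.475,"ty":0.1},{"claw":100,"tx":-0.726,"tz":0.475,"ty":0.1},{"claw":100,"tx":-0.726,"tz":0.475,"ty":0.1},{"claw":100,"tx":-0.726,"tz":0.475,"ty":0.1},{"claw":100,"tx":-0.726,"tz":0.475,"ty":0.1},{"claw":100,"tx":-0.726,"tz":0.475,"ty":0.1},{"claw":100,"tx":-0.726,"tz":0.475,"ty":0.1},{"claw":100,"tx":-0.726,"tz":0.475,"ty":0.1},{"claw":100,"tx":-0.726,"tz":0.475,"ty":0.1}]'
python3 - <<'E'
from h import *
from scipy.spatial.transform import Rotation as Ro
s=ctrl.observe();print(s['t'],s['tool_pos'].round(1),s['joint_positions'].round(2),s['wrist_force'].round(1));print(Ro.from_rotvec(s['ee_rot']).as_matrix().round(3))
shot('side','side1.png')
E
```

```text
0.1 [ 150.  -580.7  247.2] [-1.37  0.09  1.23  0.    1.82 -0.06] [-0.2 -0.2 -0.2]
[[ 0.25  -0.     0.968]
 [-0.968  0.002  0.25 ]
 [-0.002 -1.     0.   ]]invalid input at $[0]: expected keys claw, tx, ty, tz, roll
```

View pics/side1.png

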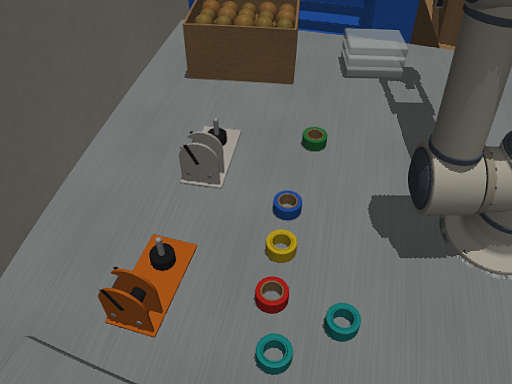

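The call was refused because every row needs all five keys. The picture shows the arm and scene unchanged.

```bash
python3 -m pendant '[{"claw":100,"tx":-0.183,"ty":0,"tz":0.212,"roll":0},{"claw":100,"tx":-0.183,"ty":0,"tz":0.212,"roll":0},{"claw":100,"tx":-0.183,"ty":0,"tz":0.212,"roll":0},{"claw":100,"tx":-0.183,"ty":0,"tz":0.212,"roll":0},{"claw":100,"tx":-0.183,"ty":0,"tz":0.212,"roll":0},{"claw":100,"tx":-0.366,"ty":0,"tz":0.425,"roll":0},{"claw":100,"tx":-0.366,"ty":0,"tz":0.425,"roll":0},{"claw":100,"tx":-0.366,"ty":0,"tz":0.425,"roll":0},{"claw":100,"tx":-0.366,"ty":0,"tz":0.425,"roll":0},{"claw":100,"tx":-0.366,"ty":0,"tz":0.425,"roll":0},{"claw":100,"tx":-0.726,"ty":0.1,"tz":0.475,"roll":0},{"claw":100,"tx":-0.726,"ty":0.1,"tz":0.475,"roll":0},{"claw":100,"tx":-0.726,"ty":0.1,"tz":0.475,"roll":0},{"claw":100,"tx":-0.726,"ty":0.1,"tz":0.475,"roll":0},{"claw":100,"tx":-0.726,"ty":0.1,"tz":0.475,"roll":0},{"claw":100,"tx":-0.726,"ty":0.1,"tz":0.475,"roll":0},{"claw":100,"tx":-0.726,"ty":0.1,"tz":0.475,"roll":0},{"claw":100,"tx":-0.726,"ty":0.1,"tz":0.475,"roll":0},{"claw":100,"tx":-0.726,"ty":0.1,"tz":0.475,"roll":0}]'
python3 - <<'E'
from h import *
from scipy.spatial.transform import Rotation as Ro
s=ctrl.observe();print(s['t'],s['tool_pos'].round(1),s['joint_positions'].round(2),s['wrist_force'].round(1));print(Ro.from_rotvec(s['ee_rot']).as_matrix().round(3))
shot('side','side2.png')
E
```

```text
t: 2.52
tool_pos: [429.0, 239.7, 148.9]
ee_rot: [-1.317, 1.022, -1.023]
wrist_force: [0.3, -0.8, 0.0]
width: 85.5
2.525 [429.  239.7 148.9] [ 0.44 -0.2   1.69 -0.    1.65  1.76] [ 0.3 -0.8  0. ]
[[ 0.248  0.001  0.969]
 [-0.969  0.     0.248]
 [ 0.    -1.     0.001]]
```

View pics/side2.png

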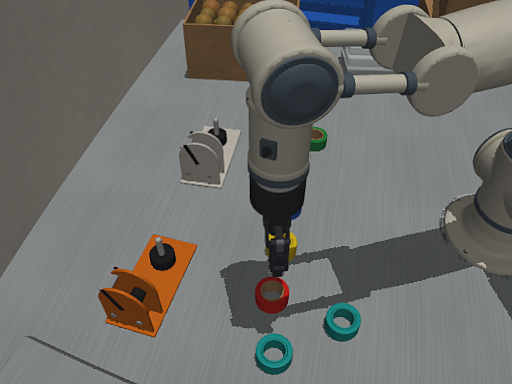

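Side view: the gripper is open over the red roll (271,294), with its jaws lying along world y and clear of the yellow roll (281,245). Next I go down and close.

```bash
python3 -m pendant '[{"claw":100,"tx":0,"ty":0.05,"tz":0,"roll":0},{"claw":100,"tx":0,"ty":0.09,"tz":0,"roll":0},{"claw":100,"tx":0,"ty":0.115,"tz":0,"roll":0},{"claw":100,"tx":0,"ty":0.129,"tz":0,"roll":0},{"claw":100,"tx":0,"ty":0.129,"tz":0,"roll":0},{"claw":60,"tx":0,"ty":0.129,"tz":0,"roll":0},{"claw":40,"tx":0,"ty":0.129,"tz":0,"roll":0},{"claw":40,"tx":0,"ty":0.129,"tz":0,"roll":0},{"claw":40,"tx":0,"ty":0.129,"tz":0,"roll":0},{"claw":40,"tx":0,"ty":0.129,"tz":0,"roll":0},{"claw":40,"tx":0,"ty":0.129,"tz":0,"roll":0},{"claw":40,"tx":0,"ty":0.129,"tz":0,"roll":0}]'
python3 - <<'E'
from h import *
shot('side','side3.png')
E
```

```text
t: 4.08
tool_pos: [429.7, 241.4, 21.7]
ee_rot: [-1.315, 1.019, -1.022]
wrist_force: [-0.2, -0.1, 6.1]
width: 58.3
```

View pics/side3.png

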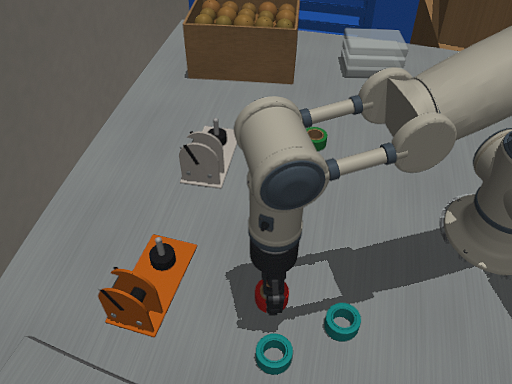

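The opening is 58.3 mm, so the red roll (271,294) is between the jaws. Next I lift it and carry it over the orange spindle with its underside near z = 110.

```bash
python3 -m pendant '[{"claw":40,"tx":0,"ty":-0.03,"tz":0,"roll":0},{"claw":40,"tx":0,"ty":-0.07,"tz":0,"roll":0},{"claw":40,"tx":0,"ty":-0.11,"tz":0,"roll":0},{"claw":40,"tx":0.02,"ty":-0.11,"tz":0.045,"roll":0},{"claw":40,"tx":0.04,"ty":-0.11,"tz":0.09,"roll":0},{"claw":40,"tx":0.06,"ty":-0.11,"tz":0.135,"roll":0},{"claw":40,"tx":0.08,"ty":-0.11,"tz":0.175,"roll":0},{"claw":40,"tx":0.09,"ty":-0.11,"tz":0.198,"roll":0},{"claw":40,"tx":0.09,"ty":-0.11,"tz":0.198,"roll":0},{"claw":40,"tx":0.09,"ty":-0.11,"tz":0.198,"roll":0},{"claw":40,"tx":0.09,"ty":-0.11,"tz":0.198,"roll":0}]'
python3 - <<'E'
from h import *
a=shot('top','top4.png');b=shot('side','side4.png');np.savez('s4.npz',t=world(a),s=world(b))
A=cv2.resize(a['image'][60:200,110:260,::-1],(400,373),interpolation=cv2.INTER_CUBIC)
B=cv2.resize(b['image'][150:338,60:260,::-1],(400,373),interpolation=cv2.INTER_CUBIC)
cv2.imwrite('pics/c4.png',np.hstack([A,B]))
W=world(b);h=cv2.cvtColor(b['image'],cv2.COLOR_RGB2HSV);red=((h[...,0]<5)|(h[...,0]>172))&(h[...,1]>150)&(h[...,2]>50)
P=W[red];print(red.sum(),np.nanpercentile(P,[2,50,98],axis=0).round(1))
E
```

```text
t: 5.5
tool_pos: [641.8, 203.7, 129.8]
ee_rot: [-1.318, 1.02, -1.02]
wrist_force: [0.3, -0.7, -0.1]
width: 58.2
341 [[611.9 176.5 111. ]
 [619.3 211.5 136. ]
 [657.1 230.4 183.6]]
```

View pics/c4.png

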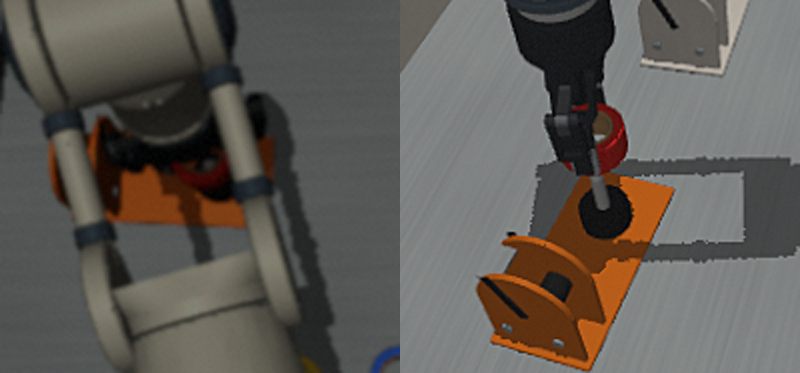

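```bash
python3 - <<'E'
from h import *
from scipy.optimize import least_squares
c=None
W=np.load('s4.npz')['s'];im=cv2.imread('pics/side4.png');W0=np.load('s0.npz')['s'];im0=cv2.imread('pics/side0.png')
def red(im):
    h=cv2.cvtColor(im,cv2.COLOR_BGR2HSV);return ((h[...,0]<5)|(h[...,0]>172))&(h[...,1]>150)&(h[...,2]>50)
def fit(P,x0,r=30):
    return least_squares(lambda p:np.hypot(P[:,0]-p[0],P[:,1]-p[1])-r,x0,loss='soft_l1').x
# outer wall: below top face
P=W0[red(im0)];Q=P[(P[:,2]<25)&(P[:,2]>3)];print('rest wall',len(Q),fit(Q,(428,241)).round(1))
P=W[red(im)];P=P[(P[:,2]<145)&(P[:,2]>100)]
print('z hist',np.histogram(P[:,2],np.arange(100,146,3)))
Q=P[(P[:,2]<134)];p=fit(Q,(642,204));print('held wall',len(Q),p.round(1),np.percentile(np.hypot(*(Q[:,:2]-p).T),[5,50,95]).round(1))
T=P[P[:,2]>136];r=np.hypot(*(T[:,:2]-p).T);print('top face',len(T),np.median(T[:,2]).round(1),np.percentile(r,[3,50,97]).round(1),fit(T,(642,204),24).round(1))
# spindle & hub at start, side cam
Z=W0[228:276,144:180].reshape(-1,3)
Z=Z[np.hypot(Z[:,0]-643.5,Z[:,1]-204)<32]
for lo,hi in((36,70),):
    S=Z[(Z[:,2]>lo)&(Z[:,2]<hi)];S=S[np.hypot(S[:,0]-643.5,S[:,1]-204)<12];print('spindle wall',len(S),fit(S,(643,204),6).round(1),S.mean(0).round(1))
S=Z[(Z[:,2]>6)&(Z[:,2]<26)];S=S[np.hypot(S[:,0]-643.5,S[:,1]-204)>18];print('hub wall',len(S),fit(S,(643,204),24).round(1))
S=Z[Z[:,2]>72];print('tip',len(S),S.mean(0).round(1))
E
```

```text
rest wall 198 [429.8 240. ]
z hist (array([  0,   0,   0,  11,  22,  22,  21,  19,  18,  19,  22,  16, 102,
        59,   0]), array([100, 103, 106, 109, 112, 115, 118, 121, 124, 127, 130, 133, 136,
       139, 142, 145]))
held wall 161 [642.2 202.3] [28.9 30.  31.2]
top face 161 138.7 [21.5 26.1 30.5] [639.4 202.9]
spindle wall 71 [645.3 204.5] [642.4 208.4  53.2]
hub wall 283 [644.6 204.8]
tip 19 [643.8 206.3  74.1]
```

Comparing like features in the same camera (outer walls), the roll is off by (+2.6, +2.4) mm, well within the 12 mm radial play. I correct that and lower it.

```bash
python3 -m pendant '[{"claw":40,"tx":-0.0017,"ty":0,"tz":0.003,"roll":0},{"claw":40,"tx":-0.0017,"ty":0.015,"tz":0.003,"roll":0},{"claw":40,"tx":-0.0017,"ty":0.03,"tz":0.003,"roll":0},{"claw":40,"tx":-0.0017,"ty":0.04,"tz":0.003,"roll":0},{"claw":40,"tx":-0.0017,"ty":0.05,"tz":0.003,"roll":0},{"claw":40,"tx":-0.0017,"ty":0.06,"tz":0.003,"roll":0},{"claw":40,"tx":-0.0017,"ty":0.068,"tz":0.003,"roll":0},{"claw":40,"tx":-0.0017,"ty":0.073,"tz":0.003,"roll":0},{"claw":40,"tx":-0.0017,"ty":0.075,"tz":0.003,"roll":0},{"claw":40,"tx":-0.0017,"ty":0.075,"tz":0.003,"roll":0},{"claw":40,"tx":-0.0017,"ty":0.075,"tz":0.003,"roll":0}]'
python3 - <<'E'
from h import *
b=shot('side');cv2.imwrite('pics/c5.png',cv2.resize(b['image'][150:338,60:260,::-1],(600,564),interpolation=cv2.INTER_CUBIC))
W=world(b);h=cv2.cvtColor(b['image'],cv2.COLOR_RGB2HSV);red=((h[...,0]<5)|(h[...,0]>172))&(h[...,1]>150)&(h[...,2]>50)
P=W[red];P=P[P[:,2]<90];print(len(P),np.histogram(P[:,2],np.arange(20,80,4)))
E
```

```text
t: 6.98
tool_pos: [645.3, 205.6, 54.8]
ee_rot: [-1.318, 1.02, -1.021]
wrist_force: [-1.0, -0.1, 0.1]
width: 58.3
275 (array([  0,   0,   0,   7,  22,  20,  20,  17,  24,  21, 100,  42,   0,
         0]), array([20, 24, 28, 32, 36, 40, 44, 48, 52, 56, 60, 64, 68, 72, 76]))
```

View pics/c5.png

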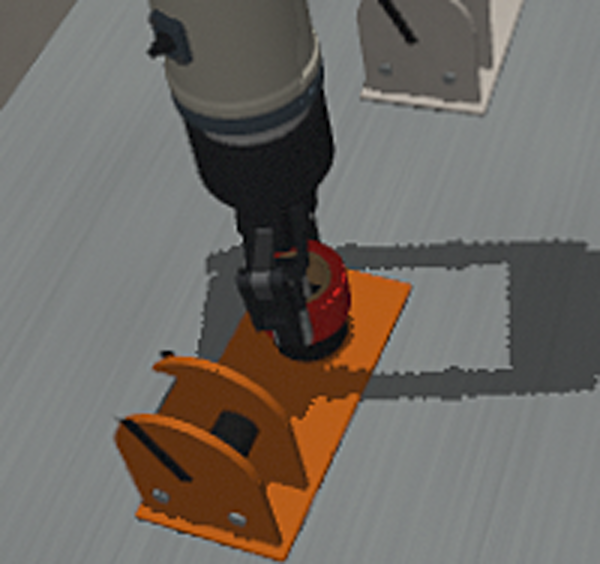

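The roll (crop 325,295) encircles the spindle just above the hub. I lower the last 3 mm or so and watch the force.

```bash
python3 -m pendant '[{"claw":40,"tx":0,"ty":0.002,"tz":0,"roll":0},{"claw":40,"tx":0,"ty":0.003,"tz":0,"roll":0},{"claw":40,"tx":0,"ty":0.003,"tz":0,"roll":0}]'
```

```text
t: 7.4
tool_pos: [645.1, 205.6, 51.8]
ee_rot: [-1.318, 1.021, -1.021]
wrist_force: [-1.8, -0.8, 3.7]
width: 58.5
```

```bash
python3 -m pendant '[{"claw":40,"tx":0,"ty":0.0005,"tz":0,"roll":0},{"claw":40,"tx":0,"ty":0.0005,"tz":0,"roll":0}]'
```

```text
t: 7.65
tool_pos: [645.1, 205.6, 51.7]
ee_rot: [-1.318, 1.021, -1.021]
wrist_force: [-3.0, -1.1, 5.2]
width: 58.6
```

The force is rising at the height expected for seating, so I release, then retreat straight up and aside.

```bash
python3 -m pendant '[{"claw":80,"tx":0,"ty":0,"tz":0,"roll":0},{"claw":100,"tx":0,"ty":0,"tz":0,"roll":0},{"claw":100,"tx":0,"ty":0,"tz":0,"roll":0},{"claw":100,"tx":0,"ty":0,"tz":0,"roll":0},{"claw":100,"tx":0,"ty":0,"tz":0,"roll":0},{"claw":100,"tx":0,"ty":-0.02,"tz":0,"roll":0},{"claw":100,"tx":0,"ty":-0.06,"tz":0,"roll":0},{"claw":100,"tx":0,"ty":-0.11,"tz":0,"roll":0},{"claw":100,"tx":0,"ty":-0.16,"tz":0,"roll":0},{"claw":100,"tx":0.05,"ty":-0.17,"tz":-0.03,"roll":0},{"claw":100,"tx":0.1,"ty":-0.17,"tz":-0.08,"roll":0},{"claw":100,"tx":0.15,"ty":-0.17,"tz":-0.13,"roll":0},{"claw":100,"tx":0.2,"ty":-0.17,"tz":-0.16,"roll":0},{"claw":100,"tx":0.25,"ty":-0.17,"tz":-0.16,"roll":0},{"claw":100,"tx":0.28,"ty":-0.17,"tz":-0.16,"roll":0},{"claw":100,"tx":0.28,"ty":-0.17,"tz":-0.16,"roll":0}]'
python3 - <<'E'
from h import *
a=shot('top');b=shot('side')
A=cv2.resize(a['image'][:,:,::-1],(400,300));B=cv2.resize(b['image'][:,:,::-1],(400,300))
C=cv2.resize(a['image'][90:165,120:220,::-1],(400,300));D=cv2.resize(b['image'][200:335,85:265,::-1],(400,300))
cv2.imwrite('pics/c6.png',np.vstack([np.hstack([A,B]),np.hstack([C,D])]))
for c in(a,b):
    W=world(c);h=cv2.cvtColor(c['image'],cv2.COLOR_RGB2HSV);red=((h[...,0]<5)|(h[...,0]>172))&(h[...,1]>150)&(h[...,2]>50)
    P=W[red];P=P[(P[:,0]>590)&(P[:,0]<690)];T=P[P[:,2]>56];lo,hi=np.percentile(T[:,:2],[1,99],axis=0)
    n=np.linalg.lstsq(np.c_[T[:,:2]-T[:,:2].mean(0),np.ones(len(T))],T[:,2],rcond=None)[0]
    print(len(P),np.percentile(P[:,2],[2,98]).round(1),'top z',np.median(T[:,2]).round(1),'mid',((lo+hi)/2).round(1),(hi-lo).round(1),'slopes',n.round(3))
s=ctrl.observe();print(s['wrist_force'].round(1))
E
```

```text
t: 9.65
tool_pos: [560.2, -107.7, 222.3]
ee_rot: [-1.316, 1.022, -1.025]
wrist_force: [0.2, 0.7, -0.1]
width: 85.3
182 [47.8 62.8] top z 59.2 mid [643.  202.5] [55.4 56.1] slopes [7.0000e-03 7.0000e-03 5.9378e+01]
593 [30.9 62.2] top z 60.0 mid [644.1 205.9] [56.2 57.6] slopes [ 8.0000e-03 -2.5000e-02  5.9962e+01]
[-0.1 -0.3 -0.6]
```

View pics/c6.png

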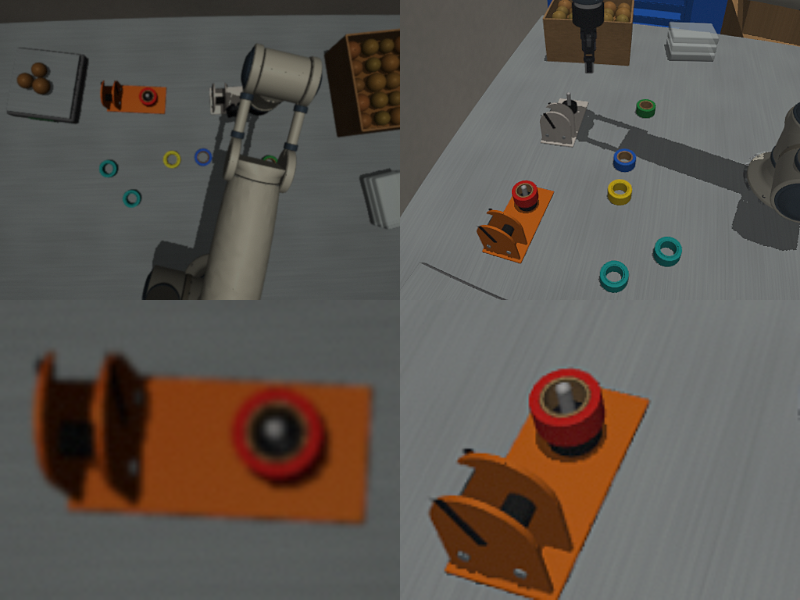

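The red roll sits flat around the orange spindle (lower crops 280,435 and 567,410). Its top is at z ≈ 60, its slope is near zero, and the robot is clear of everything. The blue and green rolls have not moved.

```bash
python3 -c "
from plant import ctrl
print(ctrl.close_job())"
```

```text
the job is handed in; nothing more can be done
None
```

The red roll is on the orange sealer's spindle, lying flat on the black hub. I lowered it until the wrist force rose to about 5 N before letting it go, and handed the job in at about 10 s of the 40 s allowed.

- **Seating:** after release, both cameras put the roll's top at z ≈ 59–60 mm against 60 expected, with its tilt within about 0.025.
- **Centring:** its centre was within about 1 mm of the spindle axis in each camera. The two cameras disagree by about 3 mm in y, roughly what their 2 mm calibration allows.
- **Bystanders and robot:** by eye in the final pictures, the blue and green rolls look unmoved; I did not measure them. The gripper was open, about 320 mm away and touching nothing.
- **Forces:** wrist force readings, taken at the end of each move, were never above about 6 N.
- **Refused call:** my first move call was rejected for missing keys, and nothing moved.

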